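Pack the loom weights, leave the stoppers

TASK

The four pierced clay loom weights lying about the photo table go back into the card boxes on the plywood tray: one weight to a box, the largest in the largest box and so on down to the smallest in the smallest, each lying flat on the floor of its box. They are fragile finds, so set them down rather than drop them. Leave the two unpierced clay stoppers, which only look like weights, where they lie.

Things in the scene. Friction and masses are not known exactly. Their poses are not given: they have to be found in the camera images.
- weight_largest: loom weight, the largest of the four: plain terracotta ring, axis vertical, outer diameter 66 mm, through-hole 28 mm, 34 mm tall, 135 to 250 g; origin at the centre of its underside, z up. Loose on the table; pick it across its outside.
- weight_large: loom weight, the second largest of the four: plain terracotta ring, axis vertical, outer diameter 54 mm, through-hole 23 mm, 32 mm tall, 85 to 160 g; origin at the centre of its underside, z up. Loose on the table; pick it across its outside.
- weight_small: loom weight, the second smallest of the four: plain terracotta ring, axis vertical, outer diameter 43 mm, through-hole 18 mm, 30 mm tall, 50 to 100 g; origin at the centre of its underside, z up. Loose on the table; pick it across its outside.
- weight_smallest: loom weight, the smallest of the four: plain terracotta ring, axis vertical, outer diameter 33 mm, through-hole 14 mm, 28 mm tall, 30 to 56 g; origin at the centre of its underside, z up. Loose on the table; pick it across its outside.
- box_largest: open square card box for the largest weight; four such, of four sizes, stand fixed two by two (centres 98 mm apart, any arrangement) on a plywood tray 206 mm square, rim 12 mm above the table. Inside 86 x 86 mm, walls 3 mm thick. Origin: centre of its underside, 6 mm above the table; inner floor 3 mm and wall tops 12 mm above the origin; x, y along its walls and the tray's sides.
- box_large: open square card box for the second largest weight; four such, of four sizes, stand fixed two by two (centres 98 mm apart, any arrangement) on a plywood tray 206 mm square, rim 12 mm above the table. Inside 74 x 74 mm, walls 3 mm thick. Origin: centre of its underside, 6 mm above the table; inner floor 3 mm and wall tops 12 mm above the origin; x, y along its walls and the tray's sides.
- box_small: open square card box for the second smallest weight; four such, of four sizes, stand fixed two by two (centres 98 mm apart, any arrangement) on a plywood tray 206 mm square, rim 12 mm above the table. Inside 63 x 63 mm, walls 3 mm thick. Origin: centre of its underside, 6 mm above the table; inner floor 3 mm and wall tops 12 mm above the origin; x, y along its walls and the tray's sides.
- box_smallest: open square card box for the smallest weight; four such, of four sizes, stand fixed two by two (centres 98 mm apart, any arrangement) on a plywood tray 206 mm square, rim 12 mm above the table. Inside 53 x 53 mm, walls 3 mm thick. Origin: centre of its underside, 6 mm above the table; inner floor 3 mm and wall tops 12 mm above the origin; x, y along its walls and the tray's sides.
- stopper_a: look-alike: solid unpierced terracotta disc (pot stopper), 60 mm across, 33 mm tall, flat top with no hole; origin at the centre of its underside. Loose on the table; does not belong in the tray.
- stopper_b: look-alike: solid unpierced terracotta disc (pot stopper), 38 mm across, 29 mm tall, flat top with no hole; origin at the centre of its underside. Loose on the table; does not belong in the tray.
Not all that is in view belongs to the job. What is shaped like the weight_largest but green is not meant. Leave any yellow look-alike of the stopper_b alone.

How it is judged (in metres and radians):
At the end, for the whole second after the job is handed in: Each of the four weights lies flat (tilt under 0.08 rad, underside within 3 mm of the inner floor) in the box of its own size, centre within 16 mm of the box's centre (anywhere flat inside the box counts), at rest; both stoppers are within 25 mm of where they started and at rest (horizontal distance between weight_largest and box_largest below 0.016 m and z of weight_largest in the frame of box_largest below 0.006 m and angle between each of weight_largest, weight_large, weight_small, weight_smallest's own z axis and vertical below 0.08 rad and linear speed of each of weight_largest, weight_large, weight_small, weight_smallest, stopper_a, stopper_b below 0.02 m/s and horizontal distance between weight_large and box_large below 0.016 m and z of weight_large in the frame of box_large below 0.006 m and horizontal distance between weight_small and box_small below 0.016 m and z of weight_small in the frame of box_small below 0.006 m and horizontal distance between weight_smallest and box_smallest below 0.016 m and z of weight_smallest in the frame of box_smallest below 0.006 m and distance of each of stopper_a, stopper_b from where it was at the start of the episode below 0.025 m); the robot touches nothing.
It fails at once if a loom weight falls freely by more than about 25 mm (dropped or thrown) ((linear speed of weight_largest above 0.7 m/s and contact force between the fingers and weight_largest below 0.05 N) or (linear speed of weight_large above 0.7 m/s and contact force between the fingers and weight_large below 0.05 N) or (linear speed of weight_small above 0.7 m/s and contact force between the fingers and weight_small below 0.05 N) or (linear speed of weight_smallest above 0.7 m/s and contact force between the fingers and weight_smallest below 0.05 N)).
It also fails if it takes over 90 s, if anything falls off the work surface, if the arm or the gripper's body presses on something with over 40 N, if the wrist force passes 120 N, or if a joint passes its speed limit or range.

ROBOT

A 6-joint arm with a two-finger parallel gripper is mounted at the origin on the work surface. World frame = base frame: x ahead of the robot, y to its left, z up, the work surface at z = 0. Lengths are in m, angles in degrees, forces in N, time in s.
With the tool pointing down it reaches from about 0.3 to 0.75 m from the base axis. Payload 8.5 kg.
Tool frame: the origin (TCP) lies midway between the tips of the shut fingers; the grasp point (between the pads) lies 19 mm behind it; z points along the fingers, y is the line along which they close (so a half turn about z gives the same grasp; the last joint's range is limited). The gripper opens to 85 mm and grips with 20 to 120 N. Pads are 22 mm wide; open, the fingers measure 114 mm over their backs; the gripper's body (76 mm by 85 mm) begins 54 mm behind the grasp point. The pads swing forward as they close: fully open they stand 13 mm farther back than shut.
Start: joints at [54.127, 21.807, 74.336, -0, 83.858, -12.336], TCP at [0.22, 0.504, 0.231] pointing down, gripper open.
Joint ranges: [-178.18, 178.18], [-50.72, 133.34], [12.68, 142.11], [-81.47, 261.47], [9.98, 163.14], [-165.26, 165.26]. Speed limits (degrees/s): [136.94, 136.94, 180, 180, 180, 180].

INTERFACE

Orientations are given as a 3x3 rotation matrix whose columns are the frame's x, y, z axes.
In Python, from rig import env, get_image, close_job gives the robot as it stands.
- The arm moves only by the tool step_arm, never from a script. Its argument "targets" is a list of rows, each a list of 2 entries, a list of its own where there are three numbers: the shift along the tool's x, y, z as a fraction of full scale, then the turn, a rotation vector about the tool's x, y, z as a fraction of full scale. In form: [[[x, y, z], [wx, wy, wz]], ...]. A call has 1 to 10 rows; each row is the pose to reach, as a shift and turn from the pose commanded when the call began, along the tool's axes at that moment; what a row does not reach only later rows make up. Full scale, the value 1, is 0.3 m for a shift and 45 degrees for a turn. A row lasts 1/12 s, in which the tool goes at most 41.7 mm and 7.16 degrees, less where a joint would pass 70% of its speed; a pose out of reach is approached as far as the arm can. A call with a number of a shift or a turn outside -1 to 1 is refused whole. A call with a gripper value outside its range is refused whole. "jaw" is the finger opening in mm, from 0 to 85.4, set as the call begins (left out, the last holds). The fingers move at their own pace and stop on an object; "grip_force" is the grip in N (left out, the last holds). Time passes only in rows, so rows that repeat a pose let the fingers close. It gives the time, the measured TCP pose, the force, the opening and the grip force at its end, in the units of the state.
- env.observe(): the state, without advancing time (a new reading comes with each control period).
- get_image(name): name is "side" or "top"; returns a dict with "img" (420x560x3 uint8, red, green, blue), "z_map" (420x560 float32, m along the optical axis (not along the pixel's ray), 0 where there is no reading), "intrinsics" (3x3 intrinsics, pixels), "rvec" (rotation vector, rad) and "tvec" (3), from world to camera coordinates, as OpenCV has them. Camera axes: x right, y down, z forward; pixel columns grow to the right and rows downward; lengths in m; the calibration is good to about 2 mm. A picture is of the moment at which its call begins.
- close_job(): hands the job in; it is judged then, once.
The state is a dict: "time_s": time; "q": joint angles; "qvel": joint speeds; "joint_efforts": joint torques, N m; "position": TCP position; "tool_rot": TCP orientation; "ft_force": force on the tool from outside, world axes, zero at the start; "wrist_torque": the same for the moment, N m; "grip_width": finger opening in m; "gripper_force": force on a finger pad.
Only numpy, scipy, OpenCV 4.12 (cv2) and the standard library are available. Lean on these libraries where they do the work, as an engineer would, in place of code of your own. Each camera call takes 0.05 s, during which the arm holds its last target. There are 200 camera calls.

## Working session

There is one attempt and no reset: what is moved stays moved. The work goes in short steps, Python scripts to look and compute and a tool call to move; the robot and the scene stay as the last step left them, time stands still between calls to the robot, and variables do not carry over. Pictures are saved under pics/ and viewed, at most 14 in all, crops included, and the job is handed in when it is done.

Besides the shell and the picture viewer there is one more tool, called by a JSON object that holds its "name" and its "arguments". step_arm: Moves the arm, as the interface text tells. Its arguments: {"type":"object","properties":{"targets":{"type":"array","items":{"type":"array"}},"jaw":{"type":"number"},"grip_force":{"type":"number"}},"required":["targets"]}

```bash
ls; mkdir -p pics; python3 - <<'E'
from rig import env,get_image
import cv2,numpy as np
for n in("top","side"):
    d=get_image(n); np.savez(f"{n}0.npz",**d)
    cv2.imwrite(f"pics/{n}0.png",d["img"][:,:,::-1])
s=env.observe(); print(s)
E
```

```text
pics
{'time_s': 0.1, 'q': array([ 5.41282232e+01,  2.18378249e+01,  7.43778209e+01,  2.27608084e-04,
        8.38579251e+01, -1.23339631e+01]), 'qvel': array([ 0.05403202, -0.0100115 , -0.18540399, -0.06803172, -0.02815907,
        0.09437874]), 'joint_efforts': array([ 2.84455011e-03, -4.49220192e+01, -2.31655794e+01, -1.70337285e-04,
        3.67454777e-03, -1.38349119e-07]), 'position': array([0.21948002, 0.50403723, 0.23078225]), 'tool_rot': array([[-9.16796435e-01,  3.99354135e-01, -7.55621740e-04],
       [ 3.99354753e-01,  9.16795890e-01, -1.03819334e-03],
       [ 2.78144101e-04, -1.25357309e-03, -9.99999176e-01]]), 'ft_force': array([ 0.37443147, -0.46135765, -0.66791688]), 'wrist_torque': array([-0.01603164, -0.02635798,  0.06626782]), 'gripper_force': 0.0, 'grip_width': 0.08495984468661208}
```

View pics/top0.png

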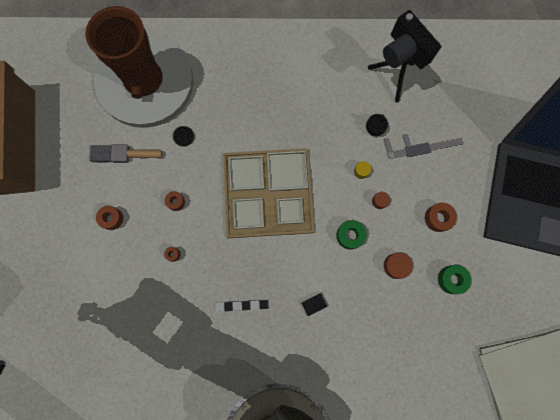

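View pics/side0.png

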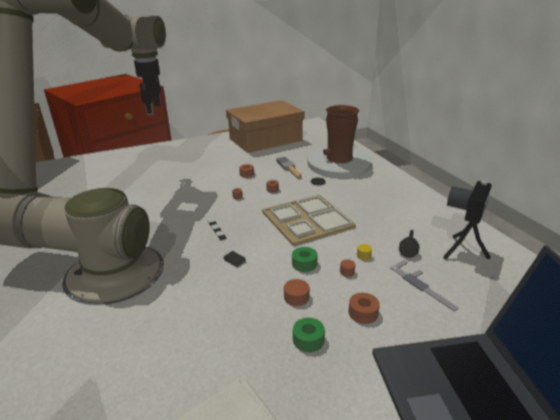

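The top view shows four pierced terracotta rings at about (441,216), (109,217), (176,201) and (173,254). The unpierced discs (stoppers) are at (399,265) and (381,200). Green rings are at (352,235) and (455,279), and a yellow disc at (363,170). The tray is centred near (269,193). I'll measure these and check them in one close crop.

```bash
cat > h.py <<'E'
import numpy as np,cv2
from scipy import ndimage as nd
def world(d):
    K=d["intrinsics"];R,_=cv2.Rodrigues(d["rvec"]);t=d["tvec"].ravel();z=d["z_map"]
    v,u=np.mgrid[:z.shape[0],:z.shape[1]]
    c=np.stack([(u-K[0,2])/K[0,0]*z,(v-K[1,2])/K[1,1]*z,z],-1)
    return (c-t)@R
def terra(d):
    W=world(d);h=cv2.cvtColor(d["img"],cv2.COLOR_RGB2HSV)
    m=((h[...,0]<14)|(h[...,0]>172))&(h[...,1]>90)&(W[...,2]>.018)&(W[...,2]<.075)&(d["z_map"]>0)
    L,n=nd.label(m,np.ones((3,3)));out=[]
    for i in range(1,n+1):
        k=L==i
        if k.sum()<25: continue
        P=W[k];zt=np.percentile(P[:,2],80);v,u=np.nonzero(k)
        T=P[P[:,2]>zt-.006]
        (cx,cy),r=cv2.minEnclosingCircle(T[:,:2].astype(np.float32))
        out.append((u.mean().round(),v.mean().round(),k.sum(),round(cx,4),round(cy,4),round(2*r,4),round(zt,4)))
    return out
E
python3 - <<'E'
from h import *
for n in("top","side"):
    d=dict(np.load(f"{n}0.npz"))
    print(n)
    for o in terra(d):
        if o[2]<2500: print(*o)
d=dict(np.load("top0.npz"));W=world(d)
im=d["img"][:,:,::-1]
a=cv2.resize(im[185:270,90:200],(440,340),interpolation=cv2.INTER_CUBIC)
b=cv2.resize(im[185:270,370:460],(360,340),interpolation=cv2.INTER_CUBIC)
c=np.hstack([a,b])
cv2.imwrite("pics/rings.png",c)
cv2.imwrite("pics/tray.png",cv2.resize(im[143:243,215:325],(660,600),interpolation=cv2.INTER_CUBIC))
z=W[150:240:6,222:318:5,2]*1000
print(z.round().astype(int))
E
```

```text
top
145.0 86.0 369 0.8134 0.317 0.0873 0.0695
24.0 105.0 39 0.7549 0.5979 0.0166 0.0572
23.0 173.0 48 0.5926 0.5806 0.0246 0.06
174.0 200.0 235 0.5329 0.2407 0.0425 0.0314
381.0 199.0 203 0.5344 -0.2429 0.0376 0.0298
442.0 216.0 566 0.4927 -0.3809 0.0672 0.0345
108.0 217.0 397 0.4946 0.3902 0.0545 0.0331
171.0 254.0 144 0.4094 0.2424 0.0323 0.0294
399.0 265.0 557 0.3814 -0.2745 0.06 0.0338
side
97.0 93.0 2360 0.1016 1.7 0.6798 0.0544
338.0 155.0 258 0.8166 0.3098 0.0944 0.0679
246.0 169.0 108 0.4897 0.3843 0.0537 0.034
272.0 185.0 84 0.5297 0.2372 0.0422 0.0317
237.0 192.0 51 0.4056 0.2355 0.0317 0.0297
347.0 266.0 151 0.5304 -0.2467 0.0382 0.0306
296.0 290.0 454 0.3785 -0.2786 0.062 0.035
364.0 306.0 612 0.4889 -0.3843 0.0675 0.0355
[[  1   2   3  -3   1   2   1   0   3   3  11  10  11  15  11  14  13  13
    0   1]
 [ -1   7   6   6   8   7  13  18   5  19   8   9   9   7   8   6  12   7
   -2  -2]
 [  0   6   8  12  14  11   8   9  18   4  10  10   7   9   8   8   8  13
    1  -1]
 [ -1   6   8  10  10  11   9  10  16   7   5  11  11  10  11  11  10  10
    0   0]
 [  0   5   9  1
[... 219 characters left out ...]
  10  17
   -1   0]
 [  1   6   4 982   8   4   4   5   8   8   4   5   7   7   9   4   3   7
   -1  -2]
 [  1  13  10   2   7   6  16  17  17   2   9   7   9   6  17  15   6   5
   -1  -1]
 [ -3  14   3  11   7   9  11   7  18   5  11  19  11   8   9  11  20   5
   15  -2]
 [ -1 982   6  11   9  11  11  11  16   7   8   6   7   8  10   7  20   4
   10   0]
 [  2  13   6  10   8  12   8  10  20   4   7   3   7   7   9  11  17   4
   11   1]
 [ -1  12   7   5  10   7   8   9   9   4   9   6  18  20  18  21  16   6
   16  -1]
 [  0  14   6  19  11   7   6   5   7   6   6   6   6   4   6   4   6   5
   12  -1]
 [ -2  13   0   6  13  13  12  12  11  12  13  14  14   3   0  -2   0   1
    0  -1]]
```

View pics/rings.png

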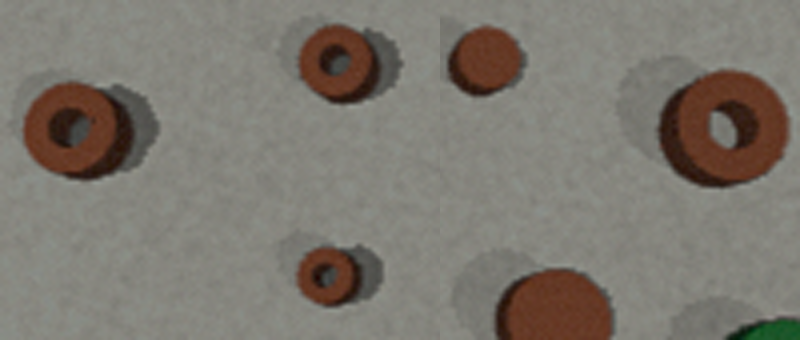

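View pics/tray.png

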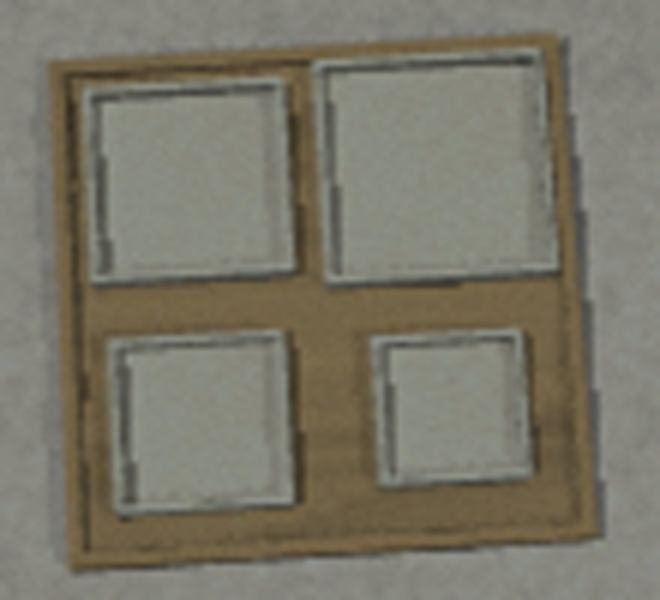

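The crop confirms it: the left three and the far-right disc are pierced, at crop (72,128), (338,62), (328,275) and (725,128). The discs at crop (487,60) and (555,318) are solid stoppers. In the tray crop, the largest box is top right, large top left, small bottom left and smallest bottom right. Next I'll turn the box corners into centres.

```bash
cat >> h.py <<'E'
def ray(d,uv,z):
    K=d["intrinsics"];R,_=cv2.Rodrigues(d["rvec"]);t=d["tvec"].ravel();C=-R.T@t
    uv=np.atleast_2d(np.array(uv,float));r=np.c_[(uv[:,0]-K[0,2])/K[0,0],(uv[:,1]-K[1,2])/K[1,1],np.ones(len(uv))]@R
    return (C+r*((z-C[2])/r[:,2])[:,None])[:,:2]
def rel(p,q,R):  # world shift p->q as tool fraction
    return (R.T@(np.array(q)-p)/.3).round(4)
E
python3 - <<'E'
from h import *
d=dict(np.load("top0.npz"));s=dict(np.load("side0.npz"))
B=dict(largest=[(312,62),(545,48),(560,272),(325,285)],large=[(83,88),(287,78),(299,272),(94,284)],small=[(107,340),(288,331),(300,503),(116,515)],smallest=[(368,338),(523,332),(534,480),(379,487)])
for k,c in B.items():
    u=(np.array(c)+.5)/6-.5+[215,143]; p=ray(d,u,.018); print(k,p.mean(0).round(4),np.linalg.norm(np.diff(p,axis=0),axis=1).round(4))
P=ray(d,(np.array([(50,64),(559,36),(598,537),(73,570)])+.5)/6-.5+[215,143],.012);print(P.mean(0),P.round(3))
im=s["img"][:,:,::-1]
cv2.imwrite("pics/trays.png",cv2.resize(im[185:250,255:360],(735,455),interpolation=cv2.INTER_CUBIC))
E
```

```text
largest [ 0.6077 -0.0229] [0.0936 0.0925 0.0928]
large [0.602  0.0742] [0.0814 0.0799 0.0806]
small [0.5045 0.0686] [0.0709 0.0684 0.0712]
smallest [ 0.5094 -0.0281] [0.0609 0.059  0.0602]
[0.55568328 0.02294396] [[ 0.652  0.132]
 [ 0.664 -0.073]
 [ 0.46  -0.085]
 [ 0.447  0.119]]
```

View pics/trays.png

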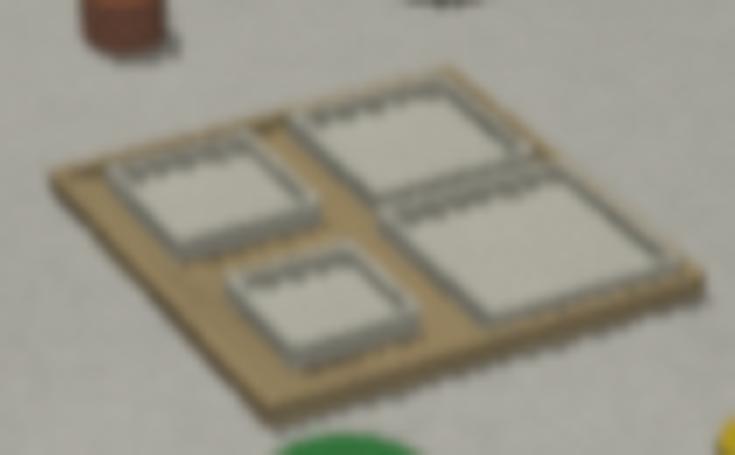

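{"name": "step_arm", "arguments": {"targets": [[[-0.989,0.006,0.437],[0,0,0]],[[-0.989,0.006,0.437],[0,0,0]],[[-0.989,0.006,0.437],[0,0,0]],[[-0.989,0.006,0.437],[0,0,0]],[[-0.989,0.006,0.437],[0,0,0]],[[-0.989,0.006,0.437],[0,0,0]],[[-0.989,0.006,0.437],[0,0,0]],[[-0.989,0.006,0.437],[0,0,0]],[[-0.989,0.006,0.437],[0,0,0]],[[-0.989,0.006,0.437],[0,0,0]]], "jaw": 85, "grip_force": 50}}

```text
time_s: 0.93
position: [0.493, 0.3863, 0.0987]
tool_rot: [[-0.916, 0.402, -0.002], [0.402, 0.916, -0.001], [0.002, -0.002, -1.0]]
ft_force: [-0.4, 0.0, -0.5]
grip_width: 0.0846
gripper_force: 0.0
```

```bash
python3 - <<'E'
from rig import env,get_image
import cv2,numpy as np
a=get_image("side")["img"][100:200,190:310,::-1];b=get_image("top")["img"][170:270,60:180,::-1]
cv2.imwrite("pics/c1.png",np.hstack([cv2.resize(i,(396,330),interpolation=cv2.INTER_CUBIC) for i in(a,b)]))
print(env.observe()["position"])
E
```

```text
[0.49169172 0.38776121 0.10037172]
```

View pics/c1.png

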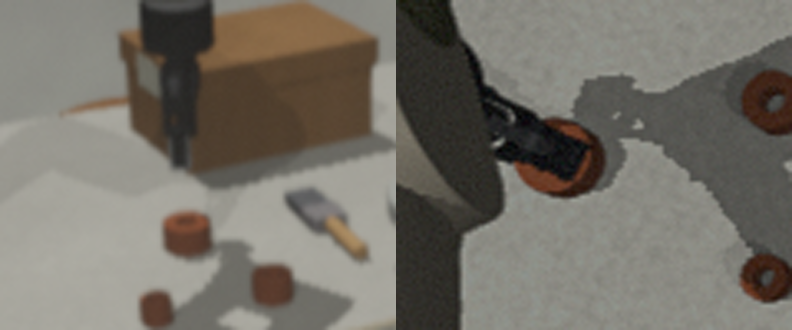

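```bash
python3 - <<'E'
from h import *
for n,o in(("side",(190,100,0)),("top",(60,170,396))):
    d=dict(np.load(n+"0.npz"));t=np.array([.4917,.3878,.1137]);y=np.array([.4,.917,0])
    P=np.array([t-y*.05,t+y*.05,[.4917,.3878,.034],[.4922,.3873,.034]])
    u=cv2.projectPoints(P,d["rvec"],d["tvec"],d["intrinsics"],None)[0][:,0]
    print(n,((u-o[:2])*3.3+[o[2],0]).round(1))
E
```

```text
side [[177.5 170.4]
 [184.7 134.4]
 [185.3 220.8]
 [185.9 220.9]]
top [[575.7 165.2]
 [435.1 103.6]
 [553.9 156.3]
 [554.6 155.6]]
```

The projected finger tip and ring centre match the picture: near finger at (178,168), ring at (187,220). Going down to grip.

{"name": "step_arm", "arguments": {"targets": [[[0,0,0.1],[0,0,0]],[[0,0,0.2],[0,0,0]],[[0,0,0.26],[0,0,0]],[[0,0,0.295],[0,0,0]],[[0,0,0.295],[0,0,0]],[[0,0,0.295],[0,0,0]]]}}

```text
time_s: 1.53
position: [0.4922, 0.3881, 0.0127]
tool_rot: [[-0.917, 0.398, 0.001], [0.398, 0.917, 0.001], [-0.001, 0.001, -1.0]]
ft_force: [0.9, -1.2, -0.5]
grip_width: 0.085
gripper_force: 0.0
```

{"name": "step_arm", "arguments": {"targets": [[[0,0,0],[0,0,0]],[[0,0,0],[0,0,0]],[[0,0,0],[0,0,0]],[[0,0,0],[0,0,0]],[[0,0,0],[0,0,0]],[[0,0,0],[0,0,0]],[[0,0,0],[0,0,0]],[[0,0,0],[0,0,0]]], "jaw": 35}}

```text
time_s: 2.2
position: [0.4929, 0.3879, 0.0138]
tool_rot: [[-0.917, 0.399, 0.003], [0.399, 0.917, 0.002], [-0.002, 0.003, -1.0]]
ft_force: [-1.8, 0.3, 8.9]
grip_width: 0.0519
gripper_force: 51.1
```

{"name": "step_arm", "arguments": {"targets": [[[0,0,-0.05],[0,0,0]],[[0,0,-0.12],[0,0,0]],[[0,0,-0.2],[0,0,0]],[[0,0,-0.24],[0,0,0]],[[0,0,-0.24],[0,0,0]],[[0,0,-0.24],[0,0,0]]]}}

```text
time_s: 2.7
position: [0.4924, 0.3874, 0.0842]
tool_rot: [[-0.917, 0.399, 0.001], [0.399, 0.917, 0.001], [-0.001, 0.001, -1.0]]
ft_force: [-0.9, -0.0, -2.6]
grip_width: 0.0528
gripper_force: 52.8
```

```bash
python3 - <<'E'
from rig import env
from h import *
s=env.observe();print(s["position"],s["grip_width"],s["gripper_force"],s["ft_force"]);p=s["position"]
print(rel(p,[.6,.0715,p[2]],s["tool_rot"]))
E
```

```text
[0.49240465 0.38739841 0.08415812] 0.052839527110670866 52.77604239061475 [-0.9311105  -0.03178077 -2.56166654]
[-7.494e-01 -8.221e-01 -2.000e-04]
```

{"name": "step_arm", "arguments": {"targets": [[[-0.06,-0.066,0],[0,0,0]],[[-0.15,-0.165,0],[0,0,0]],[[-0.749,-0.822,0],[0,0,0]],[[-0.749,-0.822,0],[0,0,0]],[[-0.749,-0.822,0],[0,0,0]],[[-0.749,-0.822,0],[0,0,0]],[[-0.749,-0.822,0],[0,0,0]],[[-0.749,-0.822,0],[0,0,0]],[[-0.749,-0.822,0],[0,0,0]],[[-0.749,-0.822,0],[0,0,0]]]}}

```text
time_s: 3.53
position: [0.6005, 0.0675, 0.0822]
tool_rot: [[-0.915, 0.404, -0.002], [0.404, 0.915, -0.001], [0.001, -0.001, -1.0]]
ft_force: [-0.5, -0.2, -1.3]
grip_width: 0.0525
gripper_force: 52.8
```

{"name": "step_arm", "arguments": {"targets": [[[0,0,0],[0,0,0]],[[0,0,0.06],[0,0,0]],[[0,0,0.12],[0,0,0]],[[0,0,0.16],[0,0,0]],[[0,0,0.19],[0,0,0]],[[0,0,0.2],[0,0,0]],[[0,0,0.2],[0,0,0]]]}}

```text
time_s: 4.12
position: [0.5991, 0.0728, 0.0234]
tool_rot: [[-0.917, 0.398, -0.002], [0.398, 0.917, 0.0], [0.002, -0.0, -1.0]]
ft_force: [-0.6, 0.3, -1.0]
grip_width: 0.0528
gripper_force: 52.8
```

```bash
python3 - <<'E'
from rig import env,get_image
from h import *
s=env.observe();print(s["position"],s["grip_width"],s["gripper_force"],s["ft_force"])
b=get_image("side")["img"][150:250,240:360,::-1]
cv2.imwrite("pics/p1.png",cv2.resize(b,(600,500),interpolation=cv2.INTER_CUBIC))
E
```

```text
[0.59909072 0.07284945 0.02343301] 0.05279364766933688 52.822501519694924 [-0.63021661  0.25060589 -1.01564002]
```

View pics/p1.png

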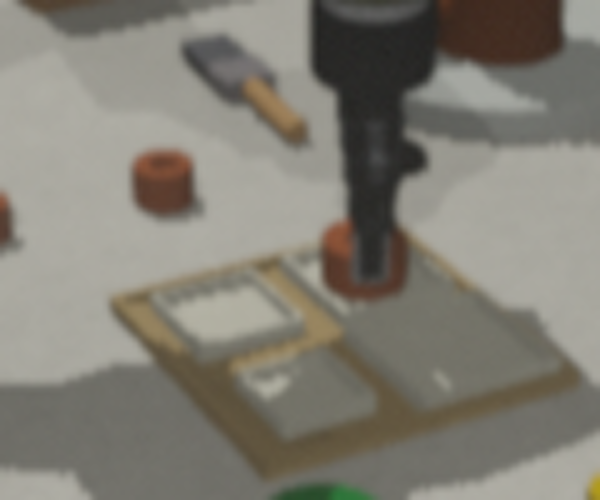

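The large weight (pixel ~(365,260) in the crop) hangs over its box, inside the walls. I'll lower until it touches.

{"name": "step_arm", "arguments": {"targets": [[[0,0,0.005],[0,0,0]],[[0,0,0.008],[0,0,0]],[[0,0,0.008],[0,0,0]]]}}

```text
time_s: 4.42
position: [0.6, 0.0723, 0.0228]
tool_rot: [[-0.917, 0.399, 0.001], [0.399, 0.917, 0.0], [-0.001, 0.001, -1.0]]
ft_force: [-3.5, 0.8, 9.7]
grip_width: 0.0523
gripper_force: 53.8
```

{"name": "step_arm", "arguments": {"targets": [[[0,0,0],[0,0,0]],[[0,0,0],[0,0,0]],[[0,0,0],[0,0,0]],[[0,0,0],[0,0,0]],[[0,0,-0.08],[0,0,0]],[[0,0,-0.2],[0,0,0]],[[0,0,-0.3],[0,0,0]],[[0,0,-0.3],[0,0,0]],[[0,0,-0.3],[0,0,0]]], "jaw": 72}}

```text
time_s: 5.17
position: [0.6005, 0.0715, 0.1127]
tool_rot: [[-0.917, 0.399, 0.003], [0.399, 0.917, -0.0], [-0.003, 0.001, -1.0]]
ft_force: [0.2, 0.2, -0.1]
grip_width: 0.072
gripper_force: 0.0
```

```bash
python3 - <<'E'
from rig import env,get_image
from h import *
s=env.observe();p=s["position"];print(p,s["grip_width"],s["ft_force"])
print(rel(p,[.5313,.239,p[2]],s["tool_rot"]))
for n in("top","side"):
  print(n,*[o[:7] for o in terra(get_image(n)) if 100<o[2]<700 or o[2]>40 and .39<o[3]<.62 and o[4]<.42],sep="\n")
E
```

```text
[0.6005377  0.07153539 0.11273347] 0.07195783795817559 [ 0.20753149  0.17391906 -0.14286624]
[ 0.4345  0.4196 -0.0009]
top
(np.float64(146.0), np.float64(86.0), np.int64(394), 0.816, 0.3158, 0.0919, np.float64(0.0694))
(np.float64(169.0), np.float64(198.0), np.int64(80), 0.5372, 0.249, 0.039, np.float64(0.0313))
(np.float64(381.0), np.float64(199.0), np.int64(204), 0.5349, -0.2428, 0.0377, np.float64(0.0296))
(np.float64(442.0), np.float64(216.0), np.int64(568), 0.4936, -0.3807, 0.0656, np.float64(0.0346))
(np.float64(399.0), np.float64(265.0), np.int64(558), 0.3813, -0.274, 0.0592, np.float64(0.0338))
side
(np.float64(338.0), np.float64(155.0), np.int64(269), 0.8131, 0.3036, 0.0946, np.float64(0.0679))
(np.float64(272.0), np.float64(185.0), np.int64(84), 0.5279, 0.2358, 0.0441, np.float64(0.0314))
(np.float64(237.0), np.float64(192.0), np.int64(51), 0.4054, 0.2367, 0.0321, np.float64(0.0298))
(np.float64(313.0), np.float64(201.0), np.int64(211), 0.5985, 0.068, 0.0557, np.float64(0.0425))
(np.float64(347.0), np.float64(266.0), np.int64(152), 0.5319, -0.2464, 0.0377, np.float64(0.0305))
(np.float64(296.0), np.float64(290.0), np.int64(462), 0.3782, -0.2761, 0.0652, np.float64(0.035))
(np.float64(364.0), np.float64(306.0), np.int64(611), 0.49, -0.3843, 0.067, np.float64(0.0357))
```

The large weight lies in its box: side view gives about (0.5985, 0.068), with its top at 0.0425. Next is the small one.

{"name": "step_arm", "arguments": {"targets": [[[0.434,0.42,0],[0,0,0]],[[0.434,0.42,0],[0,0,0]],[[0.434,0.42,0],[0,0,0]],[[0.434,0.42,0],[0,0,0]],[[0.434,0.42,0],[0,0,0]],[[0.434,0.42,0],[0,0,0]],[[0.434,0.42,0],[0,0,0]],[[0.434,0.42,0],[0,0,0]]]}}

```text
time_s: 5.93
position: [0.531, 0.2382, 0.1104]
tool_rot: [[-0.917, 0.4, -0.001], [0.4, 0.917, -0.001], [0.001, -0.001, -1.0]]
ft_force: [-0.2, 0.2, -0.9]
grip_width: 0.0714
gripper_force: 0.0
```

{"name": "step_arm", "arguments": {"targets": [[[0,0,0.1],[0,0,0]],[[0,0,0.2],[0,0,0]],[[0,0,0.29],[0,0,0]],[[0,0,0.335],[0,0,0]],[[0,0,0.335],[0,0,0]],[[0,0,0.335],[0,0,0]]]}}

```text
time_s: 6.43
position: [0.5313, 0.238, 0.0104]
tool_rot: [[-0.916, 0.401, -0.001], [0.401, 0.916, -0.0], [0.001, -0.001, -1.0]]
ft_force: [-0.7, 0.3, -1.0]
grip_width: 0.0718
gripper_force: 0.0
```

{"name": "step_arm", "arguments": {"targets": [[[0,0,0],[0,0,0]],[[0,0,0],[0,0,0]],[[0,0,0],[0,0,0]],[[0,0,0],[0,0,0]],[[0,0,0],[0,0,0]],[[0,0,0],[0,0,0]],[[0,0,0],[0,0,0]],[[0,0,0],[0,0,0]]], "jaw": 25}}

```text
time_s: 7.1
position: [0.5317, 0.239, 0.0126]
tool_rot: [[-0.917, 0.399, 0.003], [0.399, 0.917, 0.0], [-0.003, 0.001, -1.0]]
ft_force: [-0.9, -1.5, 5.5]
grip_width: 0.041
gripper_force: 50.1
```

{"name": "step_arm", "arguments": {"targets": [[[0,0,-0.05],[0,0,0]],[[0,0,-0.12],[0,0,0]],[[0,0,-0.2],[0,0,0]],[[0,0,-0.24],[0,0,0]],[[0,0,-0.24],[0,0,0]],[[0,0,-0.24],[0,0,0]]]}}

```text
time_s: 7.6
position: [0.531, 0.2391, 0.0835]
tool_rot: [[-0.917, 0.399, 0.002], [0.399, 0.917, 0.0], [-0.001, 0.001, -1.0]]
ft_force: [0.5, 0.5, -1.4]
grip_width: 0.0414
gripper_force: 50.8
```

```bash
python3 - <<'E'
from rig import env
from h import *
s=env.observe();print(s["position"],s["grip_width"],s["gripper_force"],s["ft_force"]);p=s["position"]
print(rel(p,[.5025,.066,p[2]],s["tool_rot"]))
E
```

```text
[0.53098704 0.23909935 0.08345611] 0.04137981245189763 50.815559439361095 [ 0.51671723  0.46558684 -1.44644289]
[-1.434e-01 -5.669e-01 -4.000e-04]
```

{"name": "step_arm", "arguments": {"targets": [[[-0.02,-0.07,0],[0,0,0]],[[-0.05,-0.18,0],[0,0,0]],[[-0.143,-0.567,0],[0,0,0]],[[-0.143,-0.567,0],[0,0,0]],[[-0.143,-0.567,0],[0,0,0]],[[-0.143,-0.567,0],[0,0,0]],[[-0.143,-0.567,0],[0,0,0]],[[-0.143,-0.567,0],[0,0,0]]]}}

```text
time_s: 8.27
position: [0.502, 0.0662, 0.0822]
tool_rot: [[-0.917, 0.4, -0.001], [0.4, 0.917, 0.0], [0.001, -0.0, -1.0]]
ft_force: [-0.3, 0.3, -1.3]
grip_width: 0.0414
gripper_force: 50.9
```

{"name": "step_arm", "arguments": {"targets": [[[0,0,0],[0,0,0]],[[0,0,0.06],[0,0,0]],[[0,0,0.12],[0,0,0]],[[0,0,0.16],[0,0,0]],[[0,0,0.19],[0,0,0]],[[0,0,0.2],[0,0,0]],[[0,0,0.2],[0,0,0]],[[0,0,0.2],[0,0,0]]]}}

```text
time_s: 8.93
position: [0.5026, 0.0664, 0.0231]
tool_rot: [[-0.917, 0.399, 0.001], [0.399, 0.917, -0.0], [-0.001, 0.0, -1.0]]
ft_force: [-0.4, 0.0, -0.0]
grip_width: 0.0415
gripper_force: 50.9
```

{"name": "step_arm", "arguments": {"targets": [[[0,0,0.005],[0,0,0]],[[0,0,0.008],[0,0,0]],[[0,0,0.008],[0,0,0]]]}}

```text
time_s: 9.18
position: [0.5028, 0.0661, 0.0216]
tool_rot: [[-0.917, 0.399, 0.002], [0.399, 0.917, -0.0], [-0.002, 0.001, -1.0]]
ft_force: [-1.8, 0.8, 8.0]
grip_width: 0.0415
gripper_force: 51.8
```

{"name": "step_arm", "arguments": {"targets": [[[0,0,0],[0,0,0]],[[0,0,0],[0,0,0]],[[0,0,0],[0,0,0]],[[0,0,0],[0,0,0]],[[0,0,-0.08],[0,0,0]],[[0,0,-0.2],[0,0,0]],[[0,0,-0.3],[0,0,0]],[[0,0,-0.3],[0,0,0]],[[0,0,-0.3],[0,0,0]]], "jaw": 60}}

```text
time_s: 9.93
position: [0.5028, 0.0659, 0.1116]
tool_rot: [[-0.917, 0.399, 0.003], [0.399, 0.917, -0.0], [-0.003, 0.001, -1.0]]
ft_force: [0.1, -0.1, -1.0]
grip_width: 0.0597
gripper_force: 0.0
```

```bash
python3 - <<'E'
from rig import env,get_image
from h import *
s=env.observe();p=s["position"];print(p,s["grip_width"],s["ft_force"])
print(rel(p,[.4075,.239,p[2]],s["tool_rot"]))
for n in("side",):
  print(n,*[[float(x) for x in o] for o in terra(get_image(n)) if o[2]>40 and .39<o[3]<.62 and o[4]<.42],sep="\n")
E
```

```text
[0.50284631 0.06593976 0.11162876] 0.05966591785800308 [ 0.10791356 -0.07439015 -0.99626487]
[ 0.5217  0.402  -0.0013]
side
[237.0, 192.0, 50.0, 0.4053, 0.2372, 0.0308, 0.0304]
[313.0, 201.0, 210.0, 0.5964, 0.0685, 0.0564, 0.0424]
[285.0, 209.0, 147.0, 0.5012, 0.0629, 0.0448, 0.0405]
[347.0, 266.0, 151.0, 0.5308, -0.2469, 0.0387, 0.031]
[364.0, 306.0, 607.0, 0.4897, -0.3839, 0.0688, 0.0355]
```

{"name": "step_arm", "arguments": {"targets": [[[0.522,0.402,0],[0,0,0]],[[0.522,0.402,0],[0,0,0]],[[0.522,0.402,0],[0,0,0]],[[0.522,0.402,0],[0,0,0]],[[0.522,0.402,0],[0,0,0]],[[0.522,0.402,0],[0,0,0]],[[0.522,0.402,0],[0,0,0]],[[0.522,0.402,0],[0,0,0]],[[0.522,0.402,0],[0,0,0]]]}}

```text
time_s: 10.73
position: [0.4072, 0.2382, 0.1098]
tool_rot: [[-0.916, 0.401, -0.001], [0.401, 0.916, -0.0], [0.001, -0.001, -1.0]]
ft_force: [-0.6, -0.0, 0.3]
grip_width: 0.06
gripper_force: 0.0
```

{"name": "step_arm", "arguments": {"targets": [[[0,0,0.1],[0,0,0]],[[0,0,0.2],[0,0,0]],[[0,0,0.29],[0,0,0]],[[0,0,0.332],[0,0,0]],[[0,0,0.332],[0,0,0]],[[0,0,0.332],[0,0,0]]]}}

```text
time_s: 11.23
position: [0.4072, 0.2383, 0.0106]
tool_rot: [[-0.916, 0.401, -0.001], [0.401, 0.916, -0.0], [0.001, -0.001, -1.0]]
ft_force: [0.8, 0.7, 0.3]
grip_width: 0.06
gripper_force: 0.0
```

{"name": "step_arm", "arguments": {"targets": [[[0,0,0],[0,0,0]],[[0,0,0],[0,0,0]],[[0,0,0],[0,0,0]],[[0,0,0],[0,0,0]],[[0,0,0],[0,0,0]],[[0,0,0],[0,0,0]],[[0,0,0],[0,0,0]],[[0,0,0],[0,0,0]]], "jaw": 15}}

```text
time_s: 11.9
position: [0.4077, 0.2391, 0.0122]
tool_rot: [[-0.917, 0.399, 0.003], [0.399, 0.917, 0.001], [-0.003, 0.002, -1.0]]
ft_force: [0.4, -2.6, 6.9]
grip_width: 0.0311
gripper_force: 49.0
```

{"name": "step_arm", "arguments": {"targets": [[[0,0,-0.05],[0,0,0]],[[0,0,-0.12],[0,0,0]],[[0,0,-0.2],[0,0,0]],[[0,0,-0.24],[0,0,0]],[[0,0,-0.24],[0,0,0]],[[0,0,-0.24],[0,0,0]]]}}

```text
time_s: 12.4
position: [0.407, 0.2392, 0.0834]
tool_rot: [[-0.917, 0.399, 0.002], [0.399, 0.917, 0.001], [-0.002, 0.001, -1.0]]
ft_force: [-0.3, -0.1, -1.1]
grip_width: 0.0308
gripper_force: 49.8
```

```bash
python3 - <<'E'
from rig import env
from h import *
s=env.observe();print(s["position"],s["grip_width"],s["gripper_force"],s["ft_force"]);p=s["position"]
print(rel(p,[.5075,-.0305,p[2]],s["tool_rot"]))
E
```

```text
[0.40701321 0.23915867 0.08342213] 0.03078221383480426 49.75850611925125 [-0.26678706 -0.09313073 -1.05646827]
[-6.660e-01 -6.903e-01  2.000e-04]
```

{"name": "step_arm", "arguments": {"targets": [[[-0.06,-0.062,0],[0,0,0]],[[-0.15,-0.155,0],[0,0,0]],[[-0.666,-0.69,0],[0,0,0]],[[-0.666,-0.69,0],[0,0,0]],[[-0.666,-0.69,0],[0,0,0]],[[-0.666,-0.69,0],[0,0,0]],[[-0.666,-0.69,0],[0,0,0]],[[-0.666,-0.69,0],[0,0,0]],[[-0.666,-0.69,0],[0,0,0]],[[-0.666,-0.69,0],[0,0,0]]]}}

```text
time_s: 13.23
position: [0.5067, -0.0305, 0.0818]
tool_rot: [[-0.916, 0.401, -0.002], [0.401, 0.916, 0.001], [0.002, -0.0, -1.0]]
ft_force: [0.9, 0.4, -0.7]
grip_width: 0.0308
gripper_force: 49.8
```

{"name": "step_arm", "arguments": {"targets": [[[0,0,0],[0,0,0]],[[0,0,0.06],[0,0,0]],[[0,0,0.12],[0,0,0]],[[0,0,0.16],[0,0,0]],[[0,0,0.19],[0,0,0]],[[0,0,0.2],[0,0,0]],[[0,0,0.2],[0,0,0]],[[0,0,0.2],[0,0,0]]]}}

```text
time_s: 13.9
position: [0.5075, -0.03, 0.0233]
tool_rot: [[-0.917, 0.399, 0.001], [0.399, 0.917, -0.0], [-0.001, 0.0, -1.0]]
ft_force: [0.8, 0.1, -0.9]
grip_width: 0.0308
gripper_force: 49.8
```

{"name": "step_arm", "arguments": {"targets": [[[0,0,0.005],[0,0,0]],[[0,0,0.007],[0,0,0]],[[0,0,0.007],[0,0,0]]]}}

```text
time_s: 14.15
position: [0.5076, -0.0304, 0.0213]
tool_rot: [[-0.917, 0.399, 0.001], [0.399, 0.917, -0.0], [-0.001, 0.0, -1.0]]
ft_force: [0.6, 1.1, 3.1]
grip_width: 0.0308
gripper_force: 50.1
```

{"name": "step_arm", "arguments": {"targets": [[[0,0,0],[0,0,0]],[[0,0,0],[0,0,0]],[[0,0,0],[0,0,0]],[[0,0,0],[0,0,0]],[[0,0,-0.08],[0,0,0]],[[0,0,-0.2],[0,0,0]],[[0,0,-0.3],[0,0,0]],[[0,0,-0.3],[0,0,0]],[[0,0,-0.3],[0,0,0]]], "jaw": 52}}

```text
time_s: 14.9
position: [0.5079, -0.0306, 0.112]
tool_rot: [[-0.917, 0.399, 0.003], [0.399, 0.917, -0.001], [-0.003, 0.0, -1.0]]
ft_force: [-0.1, 0.5, -0.6]
grip_width: 0.0519
gripper_force: 0.0
```

```bash
python3 - <<'E'
from rig import env,get_image
from h import *
s=env.observe();p=s["position"];print(p,s["grip_width"],s["ft_force"])
print(rel(p,[.4908,-.3826,p[2]],s["tool_rot"]))
for n in("side",):
  print(n,*[[float(x) for x in o] for o in terra(get_image(n)) if o[2]>40 and .37<o[3]<.62 and o[4]<.42],sep="\n")
E
```

```text
[ 0.50790248 -0.03061311  0.1119515 ] 0.0519113721456089 [-0.09389541  0.53757991 -0.60248002]
[-4.1620e-01 -1.0985e+00  1.0000e-03]
side
[313.0, 201.0, 208.0, 0.5979, 0.0702, 0.0591, 0.0425]
[285.0, 209.0, 145.0, 0.5005, 0.062, 0.0435, 0.0405]
[300.0, 224.0, 108.0, 0.5047, -0.0329, 0.0368, 0.0381]
[347.0, 266.0, 154.0, 0.5337, -0.2474, 0.039, 0.0305]
[296.0, 290.0, 465.0, 0.3801, -0.2769, 0.0642, 0.0351]
[364.0, 306.0, 609.0, 0.4899, -0.3847, 0.0665, 0.0355]
```

{"name": "step_arm", "arguments": {"targets": [[[-0.208,-0.549,0],[0,0,0]],[[-0.208,-0.549,0],[0,0,0]],[[-0.208,-0.549,0],[0,0,0]],[[-0.208,-0.549,0],[0,0,0]],[[-0.208,-0.549,0],[0,0,0]],[[-0.208,-0.549,0],[0,0,0]]], "jaw": 85}}

```text
time_s: 15.45
position: [0.498, -0.2087, 0.1091]
tool_rot: [[-0.915, 0.403, -0.002], [0.403, 0.915, 0.001], [0.002, 0.0, -1.0]]
ft_force: [-0.4, 0.1, -0.2]
grip_width: 0.085
gripper_force: 0.0
```

{"name": "step_arm", "arguments": {"targets": [[[-0.208,-0.549,0],[0,0,0]],[[-0.208,-0.549,0],[0,0,0]],[[-0.208,-0.549,0],[0,0,0]],[[-0.208,-0.549,0],[0,0,0]],[[-0.208,-0.549,0],[0,0,0]],[[-0.208,-0.549,0],[0,0,0]],[[-0.208,-0.549,0],[0,0,0]],[[-0.208,-0.549,0],[0,0,0]]]}}

```text
time_s: 16.12
position: [0.4906, -0.3798, 0.1102]
tool_rot: [[-0.918, 0.398, -0.001], [0.398, 0.918, 0.002], [0.002, 0.001, -1.0]]
ft_force: [0.8, 0.4, -0.1]
grip_width: 0.085
gripper_force: 0.0
```

```bash
python3 - <<'E'
from rig import env,get_image
from h import *
s=env.observe();p=s["position"];print(p,s["grip_width"],s["ft_force"])
print(rel(p,[.4908,-.3826,.012],s["tool_rot"]))
E
```

```text
[ 0.4905869  -0.37981423  0.11021547] 0.08500539307773003 [ 0.84396866  0.43733784 -0.08076184]
[-0.0049 -0.0086  0.3274]
```

{"name": "step_arm", "arguments": {"targets": [[[-0.004,-0.006,0.1],[0,0,0]],[[-0.004,-0.006,0.2],[0,0,0]],[[-0.004,-0.006,0.28],[0,0,0]],[[-0.004,-0.006,0.327],[0,0,0]],[[-0.004,-0.006,0.327],[0,0,0]],[[-0.004,-0.006,0.327],[0,0,0]]]}}

```text
time_s: 16.62
position: [0.491, -0.3828, 0.0127]
tool_rot: [[-0.917, 0.398, -0.001], [0.398, 0.917, 0.001], [0.001, 0.001, -1.0]]
ft_force: [-0.3, 0.0, 0.8]
grip_width: 0.0852
gripper_force: 0.0
```

{"name": "step_arm", "arguments": {"targets": [[[0,0,0],[0,0,0]],[[0,0,0],[0,0,0]],[[0,0,0],[0,0,0]],[[0,0,0],[0,0,0]],[[0,0,0],[0,0,0]],[[0,0,0],[0,0,0]],[[0,0,0],[0,0,0]],[[0,0,0],[0,0,0]]], "jaw": 48}}

```text
time_s: 17.28
position: [0.4914, -0.3844, 0.0146]
tool_rot: [[-0.917, 0.399, 0.002], [0.399, 0.917, -0.002], [-0.003, -0.001, -1.0]]
ft_force: [0.0, 2.0, 5.3]
grip_width: 0.0636
gripper_force: 56.2
```

{"name": "step_arm", "arguments": {"targets": [[[0,0,-0.05],[0,0,0]],[[0,0,-0.12],[0,0,0]],[[0,0,-0.2],[0,0,0]],[[0,0,-0.24],[0,0,0]],[[0,0,-0.24],[0,0,0]],[[0,0,-0.24],[0,0,0]]]}}

```text
time_s: 17.78
position: [0.4907, -0.3843, 0.0852]
tool_rot: [[-0.917, 0.399, 0.001], [0.399, 0.917, -0.001], [-0.001, -0.001, -1.0]]
ft_force: [-0.1, 0.5, -2.6]
grip_width: 0.0632
gripper_force: 56.1
```

```bash
python3 - <<'E'
from rig import env
from h import *
s=env.observe();print(s["position"],s["grip_width"],s["gripper_force"],s["ft_force"]);p=s["position"]
print(rel(p,[.606,-.025,p[2]],s["tool_rot"]))
E
```

```text
[ 0.49065987 -0.38431604  0.08518583] 0.0631582462733656 56.06668278342113 [-0.11872929  0.49657556 -2.56760182]
[ 1.2570e-01  1.2516e+00 -9.0000e-04]
```

{"name": "step_arm", "arguments": {"targets": [[[0.007,0.07,0],[0,0,0]],[[0.018,0.18,0],[0,0,0]],[[0.063,0.626,0],[0,0,0]],[[0.063,0.626,0],[0,0,0]],[[0.063,0.626,0],[0,0,0]],[[0.063,0.626,0],[0,0,0]],[[0.063,0.626,0],[0,0,0]],[[0.063,0.626,0],[0,0,0]]]}}

```text
time_s: 18.45
position: [0.548, -0.2043, 0.0837]
tool_rot: [[-0.917, 0.398, -0.001], [0.398, 0.917, 0.0], [0.002, -0.0, -1.0]]
ft_force: [0.0, -0.1, -2.2]
grip_width: 0.0629
gripper_force: 56.1
```

{"name": "step_arm", "arguments": {"targets": [[[0.007,0.07,0],[0,0,0]],[[0.018,0.18,0],[0,0,0]],[[0.063,0.626,0],[0,0,0]],[[0.063,0.626,0],[0,0,0]],[[0.063,0.626,0],[0,0,0]],[[0.063,0.626,0],[0,0,0]],[[0.063,0.626,0],[0,0,0]],[[0.063,0.626,0],[0,0,0]],[[0.063,0.626,0],[0,0,0]]]}}

```text
time_s: 19.2
position: [0.6057, -0.027, 0.0843]
tool_rot: [[-0.916, 0.401, -0.001], [0.401, 0.916, -0.0], [0.0, -0.001, -1.0]]
ft_force: [0.1, 0.9, -2.4]
grip_width: 0.063
gripper_force: 56.2
```

{"name": "step_arm", "arguments": {"targets": [[[0,0,0],[0,0,0]],[[0,0,0.06],[0,0,0]],[[0,0,0.1],[0,0,0]],[[0,0,0.12],[0,0,0]],[[0,0,0.12],[0,0,0]],[[0,0,0.12],[0,0,0]]]}}

```text
time_s: 19.7
position: [0.606, -0.0257, 0.0488]
tool_rot: [[-0.916, 0.4, 0.0], [0.4, 0.916, -0.0], [-0.0, -0.0, -1.0]]
ft_force: [-0.1, -0.4, -2.4]
grip_width: 0.0628
gripper_force: 56.2
```

```bash
python3 - <<'E'
from rig import env,get_image
from h import *
s=env.observe();p=s["position"];print(p,s["grip_width"],s["ft_force"])
print(rel(p,[.606,-.025,.0235],s["tool_rot"]))
b=get_image("side")["img"][150:250,240:360,::-1]
cv2.imwrite("pics/p4.png",cv2.resize(b,(600,500),interpolation=cv2.INTER_CUBIC))
E
```

```text
[ 0.60599855 -0.02573809  0.0488439 ] 0.06276352369906164 [-0.09446597 -0.42012111 -2.40566015]
[0.001  0.0023 0.0845]
```

View pics/p4.png

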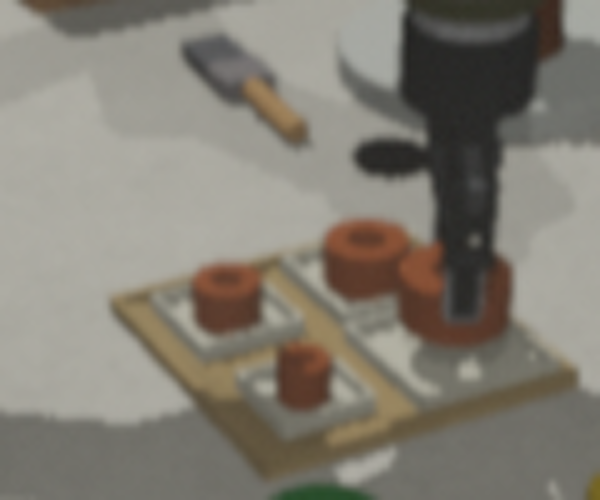

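The three placed weights sit flat in their boxes, at (228,298), (303,375) and (366,258). The largest hangs over its box at (455,295). Lowering it.

{"name": "step_arm", "arguments": {"targets": [[[0,0,0.03],[0,0,0]],[[0,0,0.06],[0,0,0]],[[0,0,0.075],[0,0,0]],[[0,0,0.082],[0,0,0]],[[0,0,0.082],[0,0,0]]]}}

```text
time_s: 20.17
position: [0.6057, -0.0249, 0.0238]
tool_rot: [[-0.917, 0.399, -0.001], [0.399, 0.917, 0.0], [0.001, -0.0, -1.0]]
ft_force: [0.9, 0.3, -2.3]
grip_width: 0.063
gripper_force: 56.3
```

{"name": "step_arm", "arguments": {"targets": [[[0,0,0.004],[0,0,0]],[[0,0,0.006],[0,0,0]],[[0,0,0.006],[0,0,0]]]}}

```text
time_s: 20.42
position: [0.6058, -0.0249, 0.0236]
tool_rot: [[-0.917, 0.399, 0.0], [0.399, 0.917, -0.0], [-0.0, -0.0, -1.0]]
ft_force: [-7.0, -0.4, 11.4]
grip_width: 0.0631
gripper_force: 57.8
```

{"name": "step_arm", "arguments": {"targets": [[[0,0,0],[0,0,0]],[[0,0,0],[0,0,0]],[[0,0,0],[0,0,0]],[[0,0,0],[0,0,0]],[[0,0,-0.08],[0,0,0]],[[0,0,-0.2],[0,0,0]],[[0,0,-0.33],[0,0,0]],[[0,0,-0.46],[0,0,0]],[[0,0,-0.5],[0,0,0]],[[0,0,-0.5],[0,0,0]]], "jaw": 82}}

```text
time_s: 21.25
position: [0.6074, -0.0253, 0.1762]
tool_rot: [[-0.917, 0.399, 0.007], [0.399, 0.917, -0.002], [-0.008, 0.001, -1.0]]
ft_force: [0.2, 0.2, 0.3]
grip_width: 0.0819
gripper_force: 0.0
```

```bash
python3 - <<'E'
from rig import env,get_image
from h import *
s=env.observe();p=s["position"];print(p,s["grip_width"],s["ft_force"])
d=get_image("side")
print(*[[float(x) for x in o] for o in terra(d) if o[2]>40 and .37<o[3]<.65 and o[4]<.42],sep="\n")
cv2.imwrite("pics/p5.png",cv2.resize(d["img"][170:320,240:400,::-1],(640,600),interpolation=cv2.INTER_CUBIC))
E
```

```text
[ 0.6073852  -0.02525457  0.17620084] 0.08191913381136037 [0.19037109 0.24877036 0.258873  ]
[324.0, 210.0, 571.0, 0.6039, 0.0168, 0.156, 0.044]
[285.0, 209.0, 145.0, 0.503, 0.0645, 0.0459, 0.0403]
[300.0, 224.0, 104.0, 0.5053, -0.0324, 0.034, 0.0381]
[347.0, 266.0, 154.0, 0.5318, -0.2474, 0.0401, 0.031]
[296.0, 290.0, 460.0, 0.3786, -0.2789, 0.0609, 0.035]
```

View pics/p5.png

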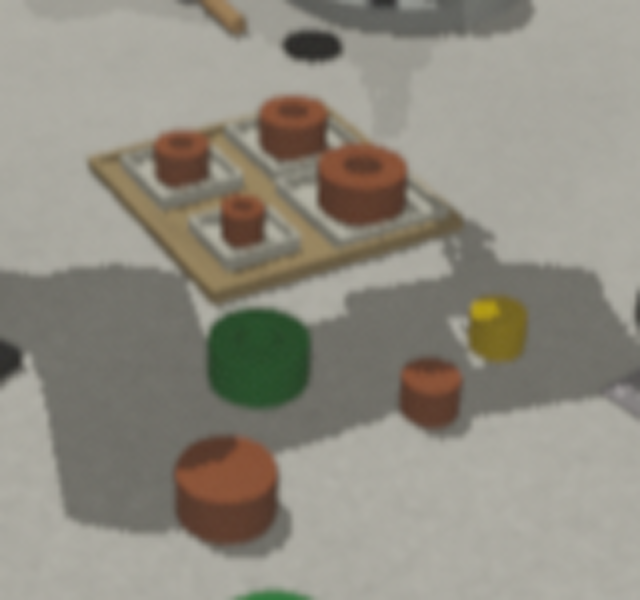

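All four weights lie flat in their own boxes: crop pixels (362,183), (292,127), (181,158) and (243,220). The stoppers at (431,392) and (227,488) haven't moved, and the gripper is clear. I'm handing in.

```bash
python3 -c "
from rig import close_job
print(close_job())"
```

```text
the job is handed in; nothing more can be done
None
```

The job is handed in: the last camera check showed all four loom weights lying flat in the boxes of their own size and both stoppers where they started; the hand-in returned no verdict.

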